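Offer up a weld coupon over its nest

ROBOT

A 6-joint arm with a two-finger parallel gripper is mounted at the origin on a cart in front of the work surface, level with it; the furniture and walls round the work are solid. World frame = base frame: x ahead of the robot, y to its left, z up, the work surface at z = 0. Lengths are in m, angles in rad, forces in N, time in s.
With the tool pointing down it reaches from about 0.35 to 0.85 m from the base axis. Payload 8.1 kg.
Tool frame: the origin (TCP) lies at the very end of the fingers, on their centre line; the grasp point (between the pads) lies 19 mm behind it; z points along the fingers, y is the line along which they close (so a half turn about z gives the same grasp; the last joint's range is limited). The gripper opens to 93 mm and grips with 3 to 60 N. Pads are 15 mm wide; open, the fingers measure 128 mm over their backs; the gripper's body (75 mm by 188 mm) begins 65 mm behind the grasp point.
Start: joints at [1.264, 0.13, 1.488, -0, 1.523, -0.085], TCP at [0.132, 0.585, 0.219] pointing down, gripper open.
Joint ranges: [-2.96, 2.96], [-0.89, 2.26], [0.02, 2.5], [-1.34, 4.48], [0, 2.73], [-2.66, 2.66]. Speed limits (rad/s): [2.39, 2.39, 2.79, 3.14, 3.14, 3.14].

INTERFACE

Orientations are given as a rotation vector (axis times angle).
In Python, from plant import monitor, eyes, ticket gives the robot as it stands.
- The arm moves only by the tool arm_command, never from a script. Its argument "deltas" is a list that holds one entry, the list of rows, each a list of 6 numbers: the shift along the world's x, y, z in cm, then the turn, a rotation vector about the world's x, y, z in degrees. In form: [[[tx, ty, tz, rx, ry, rz], ...]]. A call has 1 to 12 rows; each row shifts and turns the commanded pose from where the row before left it; what a row does not reach is not made up. A row lasts 1/12 s, in which the tool goes at most 41.7 mm and 7.16 degrees, less where a joint would pass 70% of its speed; a pose out of reach is approached as far as the arm can. A call is refused whole if a number of a shift passes 4.17 or a number of a turn 7.16, either way. A call with a gripper value outside its range is refused whole. "gripper" is the opening, from -1 (shut) to 1 (fully open), set as the call begins (left out, the last holds). The fingers move at their own pace and stop on an object; "squeeze" is the grip in N (left out, the last holds). Time passes only in rows, so rows that do not move let the fingers close. It gives the time, the measured TCP pose, the force, the opening and the grip force at its end, in the units of the state.
- monitor.read_state(): the state, without advancing time (a new reading comes with each control period).
- eyes.read_camera(name): name is "side" or "top" or "wrist"; returns the picture (480x640x3 uint8, blue, green, red); there is no depth.
- eyes.camera_model(name): a dict with "fx", "fy", "cx", "cy" (pixels), "k1" (the pictures are not rectified: a ray, as slopes to the right and down, at radius r is drawn at 1 + k1 r^2 times it, then the intrinsics apply), "rvec" (rotation vector, rad) and "tvec" (3), from world to camera coordinates, as OpenCV has them. Camera axes: x right, y down, z forward; pixel columns grow to the right and rows downward; lengths in m; the calibration is good to about 2 mm. A picture is of the moment at which its call begins: read the wrist's pose just before it. camera_model takes no time and is no camera call; for the wrist camera it gives the pose at the moment of the call.
- ticket.close_job(): hands the job in; it is judged then, once.
The state is a dict: "t": time; "q": joint angles; "dq": joint speeds; "joint_torque": joint torques, N m; "tool_pos": TCP position; "orientation": TCP orientation; "force": force on the tool from outside, world axes, zero at the start; "wrist_torque": the same for the moment, N m; "opening": finger opening in m; "gripper_force": force on a finger pad.
Only numpy, scipy, OpenCV 4.12 (cv2) and the standard library are available. Lean on these libraries where they do the work, as an engineer would, in place of code of your own. Each camera call takes 0.05 s, during which the arm holds its last target. There are 200 camera calls.

TASK

First push the open drawer of the steel coupon stand fully home, until it snaps in at its detent. Then pick up the weld coupon (the flat steel plate with a bead along its middle), lift it over the paint tin and the small open bin without disturbing them, and hold it hovering about a centimetre above the nest on top of the stand, level, centred and square with it, never touching the stand, so that I can slide a backing strip underneath. Finish while still holding it there: do not put it down or let go.

Things in the scene. Friction and masses are not known exactly. Their poses are not given: they have to be found in the camera images.
- nest (a point): centre of the nest on the stand's deck, on the top plane of its two support rails (66 mm above the bench). Axes as the stand's. The coupon's 59 mm go along x, its 90 mm along y. Rails: 8 mm wide, along y at x = -22 and +22 mm, 6 mm above the deck. Four aluminium corner angles, 3 mm clear of the coupon's outline, reach 5 mm above the rails' top
- stand: coupon stand, a fixed grey sheet-steel box 160 (x) x 140 (y) x 60 mm high with one drawer; origin at the centre of its underside, the nest in the middle of its deck. x points from the drawer's front towards the back, y along the nest's long side, z up
- drawer_lip (a point): middle of the front edge of the lip (100 mm wide, 4 mm thick, 44 mm above the bench) turned out of the drawer's front panel; moves with the drawer, axes as the stand's: push along +x. The panel is 136 mm wide, from 6 to 52 mm above the bench, its face 9 mm behind this edge. With the drawer home this edge lies 89 mm in front (-x) of the nest's centre
- drawer (a joint): how far the drawer is pulled out of the stand, m: 0 home against its stop, 0.07 fully open. It slides with about 1 N of friction; from about 0.011 a sprung roller raises the resistance to about 3 N in all, and below about 0.003 it snaps the drawer home and keeps it there
- coupon: weld coupon: flat grey steel plate 59 (x) x 90 (y) mm, 8 mm thick (12 mm over the weld bead that runs along y down the middle of its top); it weighs about 0.11 to 0.23 kg and lies flat on the bench, loose. Origin at the centre of its underside, z up. Taken across its 59 mm width. The only such plate on the bench
- tin: paint tin, a cylinder of 77 mm diameter and height, standing loose on the bench; origin at the centre of its underside. Leave alone
- small_bin: small open-front stacking bin with scraps in it, 164 (x) x 128 (y) x 75 mm high, standing loose next to the tin; origin at the underside. Leave alone
- square_magnet: arrow-shaped welding magnet, 66 (x) x 85 (y) x 16 mm, lying loose on the bench beyond the coupon; origin at the centre of its underside. Leave alone
Mind the look-alikes: they are no part of the job. There is more than one size of the coupon; the one meant has the size given above.

How it is judged:
On the way, in this order (a step that is already met when the one before it is completed fails the run):
1. the drawer is home at its detent (value of joint drawer below 0.0025 m), for 0.2 s.
2. the coupon is lifted in the fingers, its underside higher than the tin (height (world z) of coupon above 0.077 m and contact force between the fingers and coupon above 0.5 N), for 0.1 s.
At the end, for the whole second after the job is handed in: Ends holding: coupon gripped and still, underside 4-18 mm above the nest's rails, centre within 8 mm, sides within 0.12 rad of the nest, level within 0.1 rad, not touching the stand; drawer home within 2.5 mm; tin, bin and magnet within 15 mm of their starts (value of joint drawer below 0.0025 m and z of coupon in the frame of nest between 0.004 and 0.018 m and horizontal distance between coupon and nest below 0.008 m and angle between the y axis of coupon and the y axis of nest, either way round below 0.12 rad and angle between coupon's own z axis and vertical below 0.1 rad and contact force between the fingers and coupon above 0.5 N and contact force between coupon and stand below 0.05 N and linear speed of coupon below 0.02 m/s and distance of each of tin, small_bin, square_magnet from where it was at the start of the episode below 0.015 m); the arm keeps its last pose, push and grip.
It fails at once if the tin, the small bin or the magnet is disturbed (distance of any of tin, small_bin, square_magnet from where it was at the start of the episode above 0.015 m).
It fails at once if the coupon touches the stand (contact force between coupon and stand above 1 N).
It fails at once if the coupon passes the tin and bin below their tops instead of over them (world y of coupon between -0.16 and -0.06 m and height (world z) of coupon below 0.07 m).
It also fails if it takes over 62 s, if anything falls off the work surface, if the arm or the gripper's body presses on something with over 40 N, if the wrist force passes 120 N, or if a joint passes its speed limit or range.

## Working session

There is one attempt and no reset: what is moved stays moved. The work goes in short steps, Python scripts to look and compute and a tool call to move; the robot and the scene stay as the last step left them, time stands still between calls to the robot, and variables do not carry over. Pictures are saved under pics/ and viewed, at most 10 in all, crops included, and the job is handed in when it is done.

Besides the shell and the picture viewer there is one more tool, called after "Request:" by a JSON object that holds its "op" and its "data". arm_command: Moves the arm, as the interface text tells. Its arguments: {"type":"object","properties":{"deltas":{"type":"array"},"gripper":{"type":"number"},"squeeze":{"type":"number"}},"required":["deltas"]}

```bash
mkdir -p pics; ls; python3 - <<'E'
from plant import monitor, eyes
import cv2, numpy as np
print(monitor.read_state())
for n in ("top","side"):
    im=eyes.read_camera(n); cv2.imwrite(f"pics/{n}0.png",im); print(n,eyes.camera_model(n))
E
```

```text
pics
{'t': 0.0, 'q': array([ 1.26358633e+00,  1.31164223e-01,  1.48925868e+00, -1.02646965e-05,
        1.52298071e+00, -8.53886747e-02]), 'dq': array([ 0.00093552, -0.0014588 ,  0.00038707,  0.00083401, -0.00026128,
        0.00212075]), 'joint_torque': array([ 6.35819961e-04, -5.59866643e+01, -4.91739178e+01,  7.68445828e-02,
        3.58843070e-02, -2.29586140e-04]), 'tool_pos': array([0.13181052, 0.58477231, 0.21759692]), 'orientation': array([-3.47683303e-01, -3.12194762e+00,  2.79285448e-03]), 'force': array([-0.33492302, -0.35280258,  0.14246941]), 'wrist_torque': array([-0.01215564, -0.00043098, -0.01701711]), 'gripper_force': 0.0, 'opening': 0.09298216594027855}
top {'fx': 571.5552178245306, 'fy': 571.5552178245306, 'cx': 321.2232073675196, 'cy': 246.34528737768306, 'k1': -0.024772963409284914, 'rvec': array([ 2.12712646, -2.16708769,  0.17767499]), 'tvec': array([-0.22252992,  0.54724225,  1.7445395 ])}
side {'fx': 471.28914450097494, 'fy': 471.28914450097494, 'cx': 321.229933948768, 'cy': 239.788186880144, 'k1': -0.11224791151094153, 'rvec': array([ 2.14216389, -0.70820782,  0.34544859]), 'tvec': array([-0.58100812,  0.14607627,  1.38764209])}
```

View pics/top0.png

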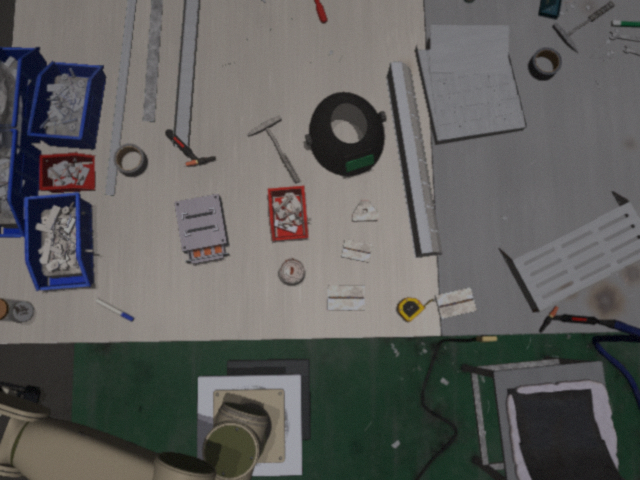

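View pics/side0.png

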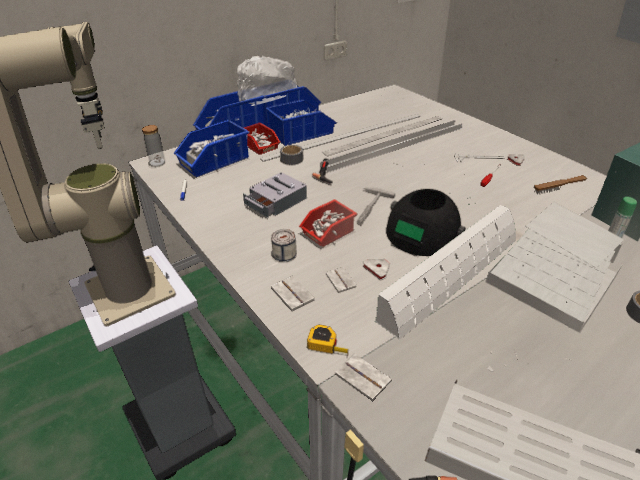

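The top view shows the stand at (204,228) with its drawer open towards the robot at (208,255). The tin is at (291,271), the red bin at (288,213) and the magnet at (365,211). There are three plate candidates, at (347,297), (355,250) and (455,302). Next I'll enlarge them and measure their sizes.

```bash
cat > h.py <<'E'
import cv2, numpy as np
from plant import monitor, eyes
def cam(n): 
    m=eyes.camera_model(n); R=cv2.Rodrigues(np.array(m["rvec"]))[0]; return m,R,np.array(m["tvec"])
def ray(c,uv):
    m,R,t=c; d=np.array([(uv[0]-m["cx"])/m["fx"],(uv[1]-m["cy"])/m["fy"]]); s=d.copy()
    for _ in range(20): s=d/(1+m["k1"]*(s@s))
    v=R.T@np.array([*s,1]); return -R.T@t, v/np.linalg.norm(v)
def onz(c,uv,z):
    o,v=ray(c,uv); return o+v*(z-o[2])/v[2]
def tri(obs):
    A=np.zeros((3,3));b=np.zeros(3);
    for c,uv in obs:
        o,v=ray(c,uv);P=np.eye(3)-np.outer(v,v);A+=P;b+=P@o
    p=np.linalg.solve(A,b); return p,[np.linalg.norm(np.cross(p-o,v)) for o,v in [ray(*x) for x in obs]]
def proj(c,p):
    m,R,t=c; q=R@np.asarray(p,float)+t; s=q[:2]/q[2]; s=s*(1+m["k1"]*(s@s)); return np.array([m["fx"]*s[0]+m["cx"],m["fy"]*s[1]+m["cy"]])
E
python3 - <<'E'
from h import *
T=cam("top")
for n,uv,z in [("c1",(347,297),.01),("c2",(355,250),.01),("c3",(455,302),.01),("tin",(291,271),.077),("bin",(288,213),.05),("mag",(365,211),.016),("stand",(204,222),.066),("lip",(208,258),.044)]: print(n,onz(T,uv,z).round(3))
im=cv2.imread("pics/top0.png"); s=cv2.imread("pics/side0.png")
a=cv2.resize(im[180:320,170:330],(800,700),interpolation=cv2.INTER_CUBIC)
b=cv2.resize(im[230:320,320:480],(800,450),interpolation=cv2.INTER_CUBIC)
cv2.imwrite("pics/cropA.png",cv2.resize(im[180:270,165:240],(500,600),interpolation=cv2.INTER_CUBIC))
B=np.vstack([cv2.resize(im[235:325,320:480],(533,300),interpolation=cv2.INTER_CUBIC),cv2.resize(s[255:400,260:400],(533,552),interpolation=cv2.INTER_CUBIC)[:300]])
cv2.imwrite("pics/cropB.png",B)
E
```

```text
c1 [ 0.385 -0.311  0.01 ]
c2 [ 0.534 -0.34   0.01 ]
c3 [ 0.363 -0.651  0.01 ]
tin [ 0.463 -0.139  0.077]
bin [ 0.65 -0.13  0.05]
mag [ 0.659 -0.376  0.016]
stand [0.622 0.13  0.066]
lip [0.512 0.12  0.044]
```

View pics/cropA.png

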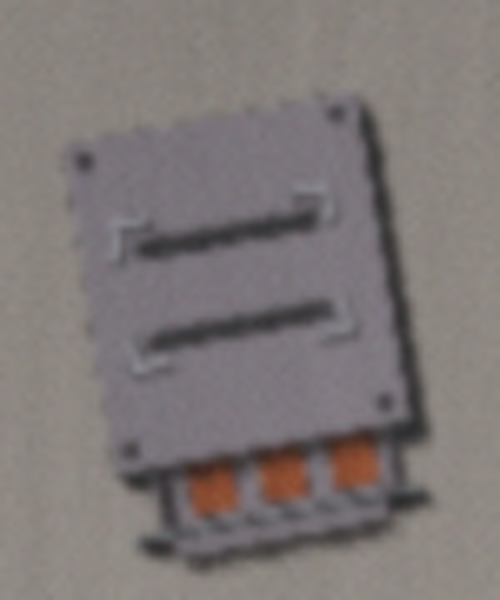

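View pics/cropB.png

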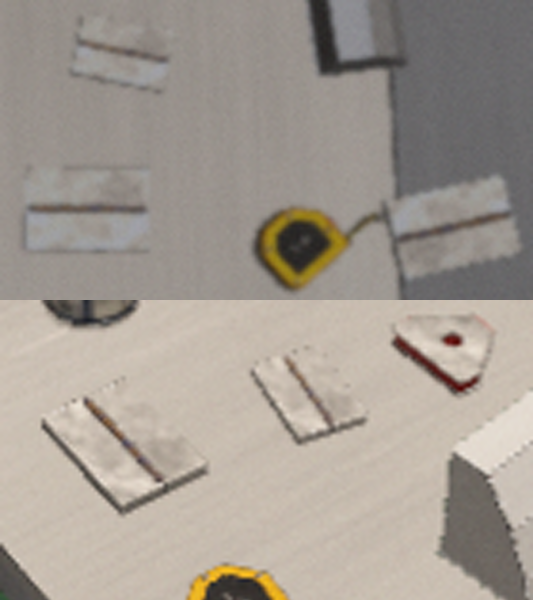

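Measuring plate sizes and the heights of plate and nest from the two views:

```bash
python3 - <<'E'
from h import *
T=cam("top");S=cam("side")
B=lambda p:(320+p[0]/3.331,235+p[1]/3.333); A=lambda p:(165+p[0]/6.667,180+p[1]/6.667)
C=lambda p:(260+p[0]/3.807,255+(p[1]-300)/3.807)
def quad(ps,z):
    P=np.array([onz(T,p,z)[:2] for p in ps]); return P,[np.linalg.norm(P[i]-P[(i+1)%4]).round(4) for i in range(4)]
for n,q in dict(c1=[(27,168),(150,167),(148,250),(24,252)],c2=[(82,16),(171,37),(164,91),(72,73)],c3=[(387,204),(500,176),(520,246),(407,278)]).items():
    P,L=quad([B(p) for p in q],.008); print(n,P.mean(0).round(4),L, "yaw long",np.degrees(np.arctan2(*(P[0]-P[1]+P[3]-P[2])[::-1])).round(1))
for t,s in zip([(82,16),(171,37),(164,91),(72,73)],[(322,347),(366,420),(300,442),(252,370)]):
    p,e=tri([(T,B(t)),(S,C(s))]);print("c2 tri",p.round(4),np.round(e,4))
for n,q,z in [("screws",[(84,160),(336,115),(385,402),(130,450)],.06),("angles",[(122,222),(328,187),(350,330),(138,368)],.071),("deck",[(68,150),(358,97),(405,415),(125,475)],.06)]:
    P,L=quad([A(p) for p in q],z); d=P[0]+P[1]-P[2]-P[3]; e=P[0]+P[3]-P[1]-P[2]
    print(n,P.mean(0).round(4),L,"x dir deg",np.degrees(np.arctan2(d[1],d[0])).round(1),"y dir-90",np.degrees(np.arctan2(e[1],e[0])).round(1)-90)
print("lip ends",[onz(T,A(p),.044).round(4) for p in [(185,565),(395,525)]],"panel",[onz(T,A(p),.05).round(4) for p in[(145,548),(430,497)]])
s=cv2.imread("pics/side0.png"); cv2.imwrite("pics/cropC.png",cv2.resize(s[165:225,235:315],(800,600),interpolation=cv2.INTER_CUBIC))
E
```

```text
c1 [ 0.3833 -0.3086] [np.float64(0.1167), np.float64(0.0784), np.float64(0.1169), np.float64(0.0792)] yaw long 89.6
c2 [ 0.5306 -0.3459] [np.float64(0.0876), np.float64(0.0527), np.float64(0.0895), np.float64(0.0561)] yaw long 76.7
c3 [ 0.3608 -0.6554] [np.float64(0.112), np.float64(0.0683), np.float64(0.1125), np.float64(0.0717)] yaw long 103.5
c2 tri [ 0.5744 -0.3119  0.0039] [0.0063 0.0063]
c2 tri [ 5.519e-01 -3.967e-01  1.000e-04] [0.005 0.005]
c2 tri [ 0.4974 -0.3868  0.0009] [0.0025 0.0025]
c2 tri [ 0.5168 -0.2992  0.0013] [0.003 0.003]
screws [0.6235 0.1435] [np.float64(0.1197), np.float64(0.1394), np.float64(0.1199), np.float64(0.1403)] x dir deg 9.9 y dir-90 9.599999999999994
angles [0.6233 0.1409] [np.float64(0.0969), np.float64(0.0688), np.float64(0.0992), np.float64(0.0697)] x dir deg 8.1 y dir-90 9.099999999999994
deck [0.6223 0.141 ] [np.float64(0.138), np.float64(0.1539), np.float64(0.1322), np.float64(0.1576)] x dir deg 9.7 y dir-90 10.5
lip ends [array([0.4921, 0.1677, 0.044 ]), array([0.5092, 0.0699, 0.044 ])] panel [array([0.4997, 0.1851, 0.05  ]), array([0.5213, 0.0528, 0.05  ])]
```

View pics/cropC.png

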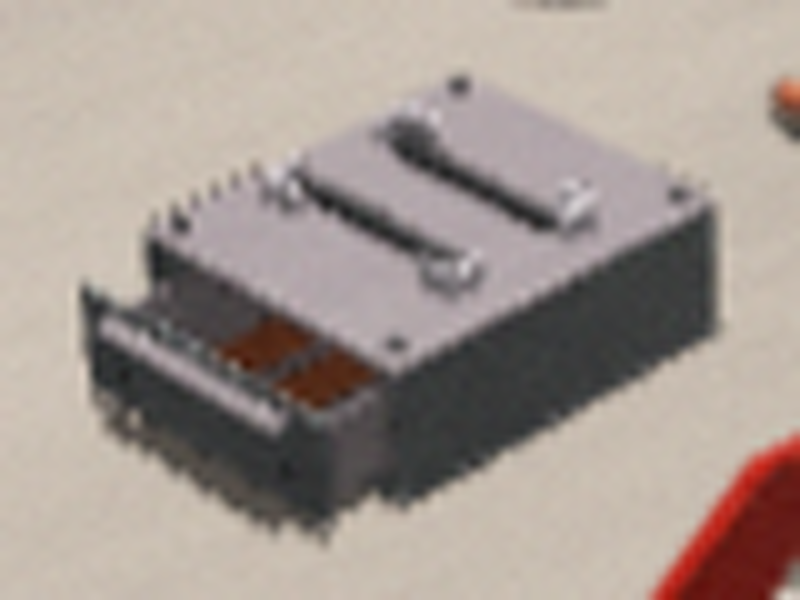

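The side view shows the drawer open with its lip at about (96–280, 330–420) in the crop, and two rails with corner angles on the deck. The plate at (355,250) measures about 56×89 mm, while the other two, at (347,297) and (455,302), are about 117×79 mm and 112×70 mm. So the coupon is the one at (355,250), next to the magnet, and the crop confirmed it.

The nest is near (0.623, 0.141) with a yaw of about 9.7°. I'll move in front of the drawer now.

Request:
{"op": "arm_command", "data": {"deltas": [[[2.2, -3.4, 0, 0, 0, 1.6], [2.2, -3.4, 0, 0, 0, 1.6], [2.2, -3.4, 0, 0, 0, 1.6], [2.2, -3.4, 0, 0, 0, 1.6], [2.2, -3.4, 0, 0, 0, 1.6], [2.2, -3.4, 0, 0, 0, 1.6], [2.2, -3.4, 0, 0, 0, 1.6], [2.2, -3.4, 0, 0, 0, 1.6], [2.2, -3.4, 0, 0, 0, 1.6], [2.2, -3.4, 0, 0, 0, 1.6], [2.2, -3.4, 0, 0, 0, 1.6], [2.2, -3.4, 0, 0, 0, 1.6]]], "gripper": -1, "squeeze": 20}}

```text
t: 1.1
tool_pos: [0.3964, 0.1754, 0.2185]
orientation: [-0.18, 3.136, 0.0]
force: [0.7, 1.0, 0.7]
opening: 0.0174
gripper_force: 0.0
```

Request:
{"op": "arm_command", "data": {"deltas": [[[2.2, -3.4, -1.5, 0, 0, 1.6], [2.2, -3.4, -1.5, 0, 0, 1.6], [0, 0, -3, 0, 0, 0], [0, 0, -3, 0, 0, 0], [0, 0, -3, 0, 0, 0], [0, 0, -3, 0, 0, 0], [0, 0, -2, 0, 0, 0], [0, 0, -1.6, 0, 0, 0], [0, 0, 0, 0, 0, 0], [0, 0, 0, 0, 0, 0]]]}}

```text
t: 1.93
tool_pos: [0.4372, 0.1115, 0.0329]
orientation: [0.265, -3.128, 0.0]
force: [1.4, 0.0, 1.0]
opening: 0.0003
gripper_force: 0.0
```

Request:
{"op": "arm_command", "data": {"deltas": [[[1.5, 0.25, 0, 0, 0, 0], [1.5, 0.25, 0, 0, 0, 0], [1.5, 0.25, 0, 0, 0, 0], [0.6, 0.1, 0, 0, 0, 0], [0.6, 0.1, 0, 0, 0, 0], [0.6, 0.1, 0, 0, 0, 0], [0.6, 0.1, 0, 0, 0, 0], [0, 0, 0, 0, 0, 0]]]}}

```text
t: 2.6
tool_pos: [0.5083, 0.1233, 0.0341]
orientation: [-0.265, 3.129, 0.0]
force: [-0.1, 0.2, 0.4]
opening: 0.0008
gripper_force: 0.0
```

Request:
{"op": "arm_command", "data": {"deltas": [[[0.4, 0.07, 0, 0, 0, 0], [0.3, 0.05, 0, 0, 0, 0], [0.3, 0.05, 0, 0, 0, 0], [0, 0, 0, 0, 0, 0]]]}}

```text
t: 2.93
tool_pos: [0.5178, 0.125, 0.0337]
orientation: [-0.265, 3.13, 0.0]
force: [-0.3, 0.2, 0.0]
opening: 0.0003
gripper_force: 0.0
```

Request:
{"op": "arm_command", "data": {"deltas": [[[0.3, 0.05, 0, 0, 0, 0], [0.3, 0.05, 0, 0, 0, 0], [0.2, 0.03, 0, 0, 0, 0], [0, 0, 0, 0, 0, 0]]]}}

```text
t: 3.27
tool_pos: [0.5253, 0.1262, 0.0334]
orientation: [0.265, -3.13, -0.0]
force: [-1.9, 1.3, 0.3]
opening: 0.0005
gripper_force: 0.8
```

```bash
python3 - <<'E'
from h import *
print(monitor.read_state()["force"],monitor.read_state()["tool_pos"])
s=eyes.read_camera("side");t=eyes.read_camera("top")
cv2.imwrite("pics/d1.png",np.vstack([cv2.resize(s[155:230,220:320],(533,400),interpolation=cv2.INTER_CUBIC)]))
E
```

```text
[-1.8751489   1.32008842  0.26922456] [0.52525809 0.12624877 0.03342145]
```

View pics/d1.png

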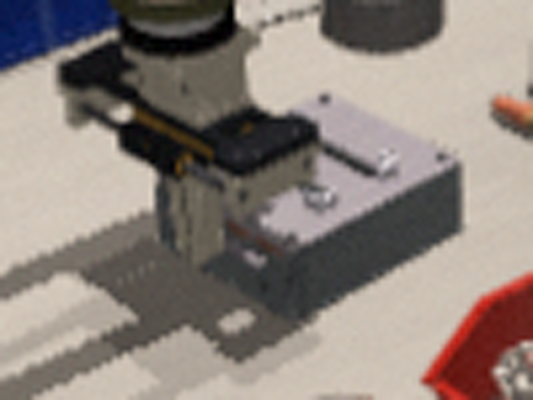

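The side crop shows the fingers at the lip and the drawer almost in, with a narrow gap still visible at about (265,240). I'll keep pushing gently.

Request:
{"op": "arm_command", "data": {"deltas": [[[0.2, 0.03, 0, 0, 0, 0], [0.2, 0.03, 0, 0, 0, 0], [0.2, 0.03, 0, 0, 0, 0], [0, 0, 0, 0, 0, 0]]]}}

```text
t: 3.7
tool_pos: [0.5293, 0.1268, 0.0334]
orientation: [0.265, -3.125, 0.001]
force: [-13.7, -2.1, 10.3]
opening: 0.0007
gripper_force: 7.1
```

Request:
{"op": "arm_command", "data": {"deltas": [[[0.2, 0.03, 0, 0, 0, 0], [0.1, 0.02, 0, 0, 0, 0], [0, 0, 0, 0, 0, 0]]]}}

```text
t: 3.95
tool_pos: [0.5293, 0.1268, 0.0332]
orientation: [0.265, -3.119, 0.002]
force: [-28.1, -6.2, 22.0]
opening: 0.0006
gripper_force: 14.6
```

The push stopped hard at the expected home position. I'll back off, rise and check with the wrist camera, opening the gripper on the way.

Request:
{"op": "arm_command", "data": {"deltas": [[[-0.5, -0.08, 0, 0, 0, 0], [-1.5, -0.25, 0, 0, 0, 0], [-3, -0.5, 0, 0, 0, 0], [-2, -0.3, 2, 0, 0, 0], [0, 0, 4, 0, 0, 0], [0, 0, 4, 0, 0, -7], [0, 0, 4, 0, 0, -7], [0, 0, 4, 0, 0, -7], [0, 0, 3, 0, 0, -7], [0, 0, 0, 0, 0, -7], [0, 0, 0, 0, 0, -7], [0, 0, 0, 0, 0, -7]]]}}

```text
t: 4.95
tool_pos: [0.4656, 0.1164, 0.2454]
orientation: [1.065, 2.952, 0.003]
force: [-0.1, 0.2, -0.2]
opening: 0.0006
gripper_force: 0.0
```

Request:
{"op": "arm_command", "data": {"deltas": [[[1, -0.5, 0, 0, 0, -7], [1, -0.5, 0, 0, 0, -7], [1, -0.5, 0, 0, 0, -7], [1, -0.5, 0, 0, 0, -7], [1, 0, 0, 0, 0, -7], [1, 0, 0, 0, 0, -6], [0, 0, 0, 0, 0, 0], [0, 0, 0, 0, 0, 0], [0, 0, 0, 0, 0, 0]]], "gripper": 1}}

```text
t: 5.7
tool_pos: [0.5243, 0.0963, 0.2438]
orientation: [2.021, 2.405, 0.0]
force: [-0.4, 0.1, -0.2]
opening: 0.0558
gripper_force: 0.0
```

```bash
python3 - <<'E'
from h import *
st=monitor.read_state();print(st["tool_pos"],st["orientation"],st["force"])
W=cam("wrist"); w=eyes.read_camera("wrist"); cv2.imwrite("pics/w1.png",w)
print(W); np.save("w1.npy",np.r_[W[0]["rvec"],W[0]["tvec"]])
print("pred nest",proj(W,(.623,.1415,.066)), "coupon", proj(W,(.532,-.346,.008)))
E
```

```text
[0.52427671 0.09633688 0.24378327] [2.02140515e+00 2.40474726e+00 1.56076137e-04] [-0.3686161   0.1493248  -0.24872771]
({'fx': 426.5615350043308, 'fy': 426.5615350043308, 'cx': 320.41490481021754, 'cy': 245.21417750527087, 'k1': -0.07298702342014572, 'rvec': array([-2.87670543, -0.25053475, -0.03350741]), 'tvec': array([-0.53312114, -0.03272534,  0.41500766])}, array([[ 9.84922754e-01,  1.72992024e-01,  9.63404188e-04],
       [ 1.67165215e-01, -9.53152049e-01,  2.52105061e-01],
       [ 4.45304356e-02, -2.48142964e-01, -9.67699390e-01]]), array([-0.53312114, -0.03272534,  0.41500766]))
pred nest [449.67271283 187.60071104] coupon [265.88964753 551.87650404]
```

View pics/w1.png

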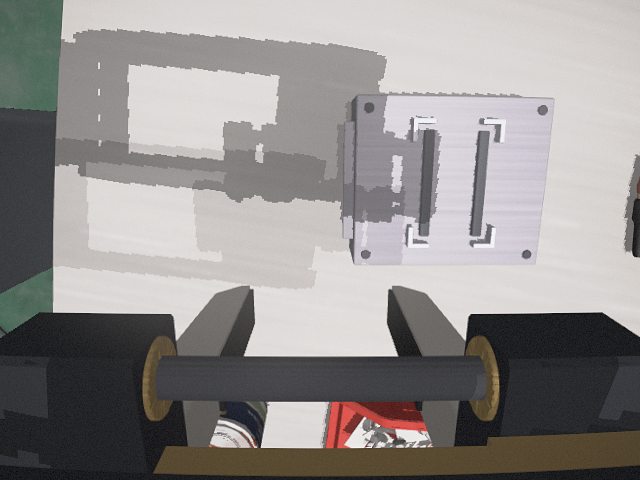

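The wrist view shows the drawer home, with the lip flush along (347,122–238). The deck screws are at (369,107), (543,110), (527,254) and (366,254). The rails run from (430,130) to (425,236) and from (484,131) to (477,236).

```bash
python3 - <<'E'
from h import *
W=cam("wrist");T=cam("top")
def q(n,ps,z):
    P=np.array([onz(W,p,z)[:2] for p in ps]); d=P[1]-P[0]+P[2]-P[3]; e=P[0]-P[3]+P[1]-P[2]
    print(n,P.mean(0).round(4),[np.linalg.norm(P[i]-P[(i+1)%4]).round(4) for i in range(4)],np.degrees(np.arctan2(d[1],d[0])).round(2),np.degrees(np.arctan2(e[1],e[0])).round(2)-90)
S=[(369,107),(543,110),(527,254),(366,254)]
q("screws",S,.06)
q("rails",[(429.5,130),(483.5,131),(477,236),(425,236)],.066)
q("angles",[(413,118),(505,118),(494,247),(408,248)],.071)
A=lambda p:(165+p[0]/6.667,180+p[1]/6.667)
# top view: 84,160 = far/left(+x,+y); 336,115=(+x,-y); 385,402=(-x,-y); 130,450=(-x,+y)
for w,t in zip(S,[(130,450),(84,160),(336,115),(385,402)]):
    p,e=tri([(W,w),(T,A(t))]); print(p.round(4),np.round(e,4))
E
```

```text
screws [0.6265 0.1446] [np.float64(0.1411), np.float64(0.1205), np.float64(0.1407), np.float64(0.1205)] 9.87 10.120000000000005
rails [0.6258 0.1444] [np.float64(0.0434), np.float64(0.0856), np.float64(0.0441), np.float64(0.0858)] 9.81 11.049999999999997
angles [0.6254 0.1448] [np.float64(0.0724), np.float64(0.1039), np.float64(0.0724), np.float64(0.1037)] 10.67 10.510000000000005
[0.5469 0.1931 0.0479] [0.0007 0.0007]
[0.6813 0.2139 0.0672] [0.0011 0.0011]
[0.7027 0.097  0.0637] [0.0018 0.0018]
[0.5667 0.0728 0.0577] [0.0015 0.0015]
```

Request:
{"op": "arm_command", "data": {"deltas": [[[0, -4, 0, 0, 0, -2], [0, -4, 0, 0, 0, -2], [0, -4, 0, 0, 0, -2], [0, -4, 0, 0, 0, -2], [0, -4, 0, 0, 0, -2], [0, -4, 0, 0, 0, -2], [0, -4, 0, 0, 0, -2], [0, -4, 0, 0, 0, -2], [0, -4, 0, 0, 0, -2], [0, -4, 0, 0, 0, -2], [0, -4, 0, 0, 0, -2], [0, -4, 0, 0, 0, -1]]], "gripper": 1}}

```text
t: 6.75
tool_pos: [0.5239, -0.3854, 0.2441]
orientation: [2.463, 1.949, 0.0]
force: [-0.4, 0.3, -0.1]
opening: 0.0928
gripper_force: 0.0
```

Request:
{"op": "arm_command", "data": {"deltas": [[[0, 0, 0, 0, 0, 0], [0, 0, 0, 0, 0, 0], [0, 0, 0, 0, 0, 0]]]}}

```text
t: 7.0
tool_pos: [0.5243, -0.3831, 0.2436]
orientation: [-2.462, -1.95, -0.001]
force: [1.3, -0.0, 0.4]
opening: 0.0929
gripper_force: 0.0
```

```bash
python3 - <<'E'
from h import *
st=monitor.read_state();print(st["tool_pos"],st["orientation"],st["opening"])
W=cam("wrist"); w=eyes.read_camera("wrist"); cv2.imwrite("pics/w2.png",w)
print("pred coupon", proj(W,(.532,-.346,.008)))
E
```

```text
[ 0.52428415 -0.38314805  0.2435666 ] [-2.46226579e+00 -1.95003315e+00 -6.17492020e-04] 0.09288234435050774
pred coupon [319.0452723  168.71858657]
```

View pics/w2.png

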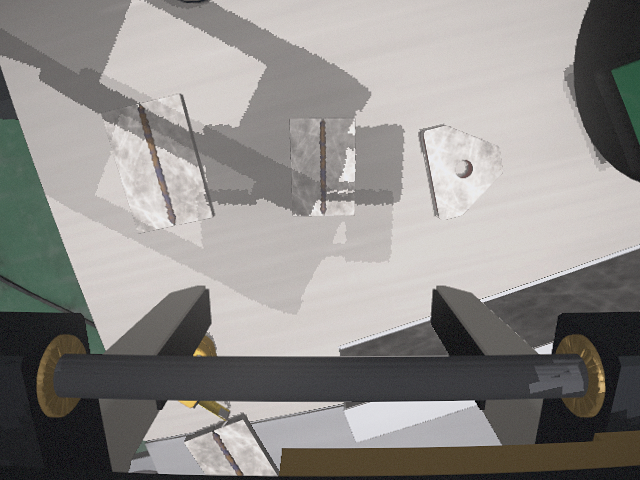

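The wrist view shows the small coupon at (290–355, 118–216) with its bead at column 323. The magnet is to its right at (462,170) and the larger plate to its left at (158,165).

```bash
python3 - <<'E'
from h import *
W=cam("wrist");T=cam("top")
P=np.array([onz(W,p,.008)[:2] for p in [(290,119),(355,118.5),(355,216),(290,216)]]); d=P[1]-P[0]+P[2]-P[3]; e=P[0]-P[3]+P[1]-P[2]
print(P.mean(0).round(4),[np.linalg.norm(P[i]-P[(i+1)%4]).round(4) for i in range(4)],np.degrees(np.arctan2(d[1],d[0])).round(2),np.degrees(np.arctan2(e[1],e[0])).round(2)-90)
B=[onz(W,p,.012)[:2] for p in [(323,120),(323,214)]]; f=B[0]-B[1]; print("bead",np.mean(B,0).round(4),np.degrees(np.arctan2(f[1],f[0]))-90)
BB=lambda p:(320+p[0]/3.331,235+p[1]/3.333)
for w,t in zip([(290,119),(355,118.5),(355,216),(290,216)],[(72,73),(82,16),(171,37),(164,91)]):
    p,e=tri([(W,w),(T,BB(t))]); print(p.round(4),np.round(e,4))
E
```

```text
[ 0.5356 -0.346 ] [np.float64(0.0592), np.float64(0.0904), np.float64(0.0623), np.float64(0.0899)] -12.93 -13.069999999999993
bead [ 0.5362 -0.3455] -13.061802921107486
[ 0.5155 -0.2965 -0.003 ] [0.0016 0.0016]
[ 0.5771 -0.3094 -0.0372] [0.002 0.002]
[ 0.554  -0.3997 -0.0223] [0.0044 0.0044]
[ 0.4947 -0.3845  0.0033] [0.0008 0.0008]
```

Request:
{"op": "arm_command", "data": {"deltas": [[[0.6, 1.9, -3, 0, 0, 0.1], [0.6, 1.8, -3, 0, 0, 0.1], [0, 0, -4, 0, 0, 0], [0, 0, -4, 0, 0, 0], [0, 0, -4, 0, 0, 0], [0, 0, -3, 0, 0, 0], [0, 0, -1.4, 0, 0, 0], [0, 0, 0, 0, 0, 0], [0, 0, 0, 0, 0, 0]]]}}

```text
t: 7.8
tool_pos: [0.537, -0.346, 0.0207]
orientation: [2.459, 1.955, 0.0]
force: [-0.2, -0.2, 1.5]
opening: 0.0929
gripper_force: 0.0
```

Request:
{"op": "arm_command", "data": {"deltas": [[[-0.05, 0, -0.6, 0, 0, 0], [0, 0, -0.5, 0, 0, 0], [0, 0, -0.5, 0, 0, 0], [0, 0, 0, 0, 0, 0], [0, 0, 0, 0, 0, 0]]]}}

```text
t: 8.22
tool_pos: [0.5359, -0.3468, 0.0038]
orientation: [2.461, 1.953, 0.0]
force: [-0.4, -0.8, 0.6]
opening: 0.0932
gripper_force: 0.0
```

Request:
{"op": "arm_command", "data": {"deltas": [[[0, 0, 0, 0, 0, 0], [0, 0, 0, 0, 0, 0], [0, 0, 0, 0, 0, 0], [0, 0, 0, 0, 0, 0], [0, 0, 0, 0, 0, 0], [0, 0, 0, 0, 0, 0], [0, 0, 0, 0, 0, 0], [0, 0, 0, 0, 0, 0]]], "gripper": -1, "squeeze": 30}}

```text
t: 8.88
tool_pos: [0.5359, -0.3467, 0.0038]
orientation: [-2.461, -1.953, 0.0]
force: [-0.9, -0.2, 0.7]
opening: 0.0587
gripper_force: 30.0
```

Gripped at an opening of 58.7 mm, which matches the 59 mm plate. Lifting.

Request:
{"op": "arm_command", "data": {"deltas": [[[0, 0, 0.3, 0, 0, 0], [0, 0, 0.8, 0, 0, 0], [0, 0, 1.5, 0, 0, 0], [0, 0, 2, 0, 0, 0], [0, 0, 2.5, 0, 0, 0], [0, 0, 3, 0, 0, 0], [0, 0, 3, 0, 0, 0], [0, 0, 2, 0, 0, 0], [0, 0, 1, 0, 0, 0], [0, 0, 0, 0, 0, 0], [0, 0, 0, 0, 0, 0]]]}}

```text
t: 9.8
tool_pos: [0.5361, -0.3468, 0.1651]
orientation: [2.46, 1.953, 0.0]
force: [-0.3, -0.3, -2.5]
opening: 0.0587
gripper_force: 30.0
```

```bash
python3 - <<'E'
from h import *
st=monitor.read_state();print(st["tool_pos"],st["orientation"],st["opening"],st["gripper_force"],st["wrist_torque"],st["force"])
W=cam("wrist"); w=eyes.read_camera("wrist"); S=cam("side");s=eyes.read_camera("side")
u=proj(S,st["tool_pos"]).astype(int);print(u)
c=s[u[1]-50:u[1]+40,u[0]-60:u[0]+60]
cv2.imwrite("pics/w3.png",np.vstack([w[220:480],cv2.resize(c,(640,340),interpolation=cv2.INTER_CUBIC)[:,:]]))
E
```

```text
[ 0.53606174 -0.34677234  0.16505429] [2.45973334e+00 1.95280957e+00 3.89155324e-04] 0.05871543183642282 29.99452829360962 [-0.06153255  0.03812179  0.01357361] [-0.28194738 -0.29838592 -2.48384926]
[341 236]
```

View pics/w3.png

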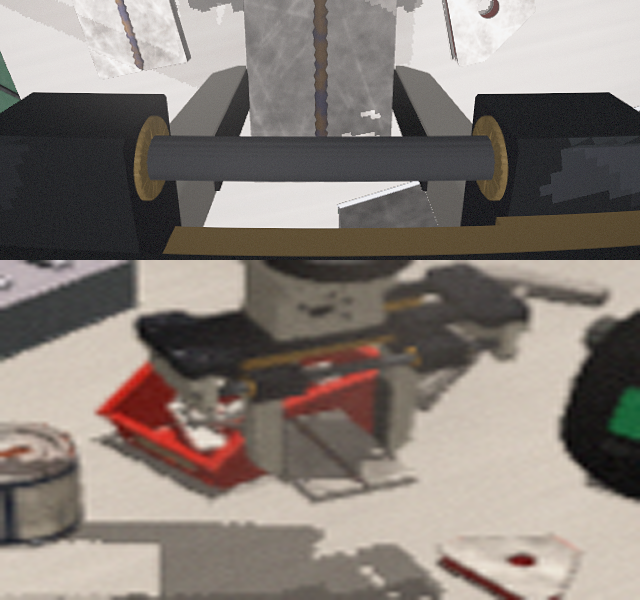

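The coupon is held, with its sides at about columns 244–397 at row 220 and the bead at column 321. I'll check numerically how level it is.

```bash
cat > lev.py <<'E'
from h import *
from scipy.spatial.transform import Rotation as Ro
def model(off=0,tilt=0,roll=0):
    """top-face corners + bead ends in world; tool frame: y width, x length"""
    st=monitor.read_state(); R=Ro.from_rotvec(st["orientation"]).as_matrix()
    z0=np.array([0,0,st["tool_pos"][2]-.0038])
    # coupon axes: w = tool y, l = tool x, n = up
    w=R[:,1];l=R[:,0];n=-R[:,2]
    Q=Ro.from_rotvec(w*tilt).as_matrix()@Ro.from_rotvec(l*roll).as_matrix()
    o=np.array(st["tool_pos"])-n*.0038+l*off
    piv=o+n*.004
    f=lambda a,b,c: piv+Q@(a*w+b*l+(c-.004)*n)
    return [f(a,b,.008) for a,b in[(-.0295,.045),(.0295,.045),(.0295,-.045),(-.0295,-.045)]]
E
python3 - <<'E'
from lev import *
W=cam("wrist"); w=eyes.read_camera("wrist"); cv2.imwrite("pics/w4.png",w)
for t in (-.2,-.1,0,.1,.2): print(t,[proj(W,p).round(1).tolist() for p in model(0,t)])
g=cv2.GaussianBlur(cv2.cvtColor(w,cv2.COLOR_BGR2GRAY),(3,3),0).astype(int)
for r in (150,170,190,210,230,250,330,345):
    d=np.diff(g[r]); print(r,"L",[(200+i,int(d[200+i])) for i in np.argsort(-abs(d[200:290]))[:3]],"R",[(350+i,int(d[350+i])) for i in np.argsort(-abs(d[350:430]))[:3]])
for c in (265,290,350,375): print(c,g[60:240:6,c].tolist())
E
```

```text
-0.2 [[246.8, 195.1], [392.5, 195.2], [389.6, 410.7], [249.4, 410.6]]
-0.1 [[244.8, 196.0], [394.4, 196.1], [387.9, 406.5], [251.1, 406.4]]
0 [[242.9, 198.1], [396.4, 198.2], [386.3, 401.5], [252.7, 401.5]]
0.1 [[240.8, 201.5], [398.4, 201.6], [384.8, 395.9], [254.2, 395.9]]
0.2 [[238.8, 206.2], [400.4, 206.4], [383.4, 389.7], [255.6, 389.6]]
150 L [(np.int64(238), 7), (np.int64(239), 5), (np.int64(233), 4)] R [(np.int64(428), 19), (np.int64(429), 17), (np.int64(427), 8)]
170 L [(np.int64(288), 11), (np.int64(202), -9), (np.int64(201), -6)] R [(np.int64(428), 34), (np.int64(382), 29), (np.int64(381), 26)]
190 L [(np.int64(243), -8), (np.int64(242), -6), (np.int64(244), -5)] R [(np.int64(388), -33), (np.int64(383), 31), (np.int64(426), 28)]
210 L [(np.int64(243), 7), (np.int64(242), 7), (np.int64(241), -3)] R [(np.int64(425), 28), (np.int64(426), 18), (np.int64(424), 15)]
230 L [(np.int64(208), 33), (np.int64(209), 27), (np.int64(234), -26)] R [(np.int64(406), -33), (np.int64(417), 32), (np.int64(416), 28)]
250 L [(np.int64(244), -43), (np.int64(245), -25), (np.int64(243), -17)] R [(n
[... 258 characters left out ...]
(249), -35)] R [(np.int64(398), -80), (np.int64(397), -70), (np.int64(391), 45)]
265 [158, 160, 160, 159, 159, 159, 157, 158, 158, 158, 159, 160, 159, 159, 158, 158, 156, 143, 132, 131, 131, 132, 130, 135, 135, 135, 129, 137, 147, 145]
290 [159, 160, 158, 158, 157, 157, 156, 156, 156, 156, 158, 158, 159, 158, 157, 155, 156, 158, 158, 131, 130, 130, 130, 138, 136, 138, 143, 140, 151, 147]
350 [227, 165, 161, 159, 160, 157, 156, 160, 160, 161, 161, 158, 156, 156, 156, 159, 159, 156, 156, 156, 156, 155, 155, 161, 162, 166, 138, 133, 132, 137]
375 [227, 227, 226, 220, 160, 160, 162, 162, 163, 219, 227, 225, 225, 194, 161, 162, 159, 157, 159, 157, 158, 157, 161, 161, 160, 163, 154, 140, 138, 140]
```

```bash
python3 - <<'E'
import cv2,numpy as np
g=cv2.cvtColor(cv2.imread("pics/w4.png"),cv2.COLOR_BGR2GRAY).astype(int)
for r in range(188,222,2): print(r,[int(g[r:r+2,c:c+12].mean()) for c in range(246,394,12)], int(g[r:r+2,316:327].mean()))
E
```

```text
188 [130, 130, 130, 130, 130, 130, 129, 130, 146, 155, 156, 188, 161] 129
190 [131, 130, 130, 129, 129, 129, 130, 129, 146, 156, 157, 189, 162] 130
192 [130, 130, 129, 130, 129, 128, 129, 129, 145, 155, 159, 203, 161] 129
194 [117, 119, 114, 110, 111, 111, 116, 109, 112, 114, 116, 112, 142] 118
196 [104, 104, 105, 106, 117, 113, 114, 116, 123, 132, 133, 135, 146] 114
198 [136, 141, 134, 142, 156, 149, 142, 177, 170, 180, 169, 166, 155] 139
200 [143, 145, 135, 136, 156, 144, 142, 172, 165, 176, 167, 164, 152] 135
202 [141, 140, 135, 133, 154, 144, 122, 167, 163, 169, 165, 162, 153] 119
204 [140, 137, 135, 133, 155, 136, 106, 163, 161, 166, 164, 162, 151] 94
206 [140, 138, 136, 134, 153, 129, 98, 145, 162, 166, 164, 162, 150] 85
208 [139, 138, 132, 135, 153, 128, 96, 144, 149, 168, 164, 163, 148] 84
210 [139, 136, 128, 135, 151, 130, 100, 134, 145, 169, 161, 162, 148] 87
212 [138, 134, 126, 133, 150, 133, 104, 133, 136, 167, 159, 157, 146] 91
214 [137, 132, 125, 138, 150, 134, 106, 134, 136, 164, 156, 156, 145] 93
216 [140, 134, 127, 135, 149, 128, 102, 134, 136, 153, 155, 156, 146] 89
218 [141, 134, 127, 134, 150, 123, 99, 132, 134, 150, 155, 160, 150] 89
220 [142, 136, 129, 135, 149, 123, 101, 131, 131, 137, 154, 166, 154] 91
```

The far edge lies at row 197.5, against 198.1 predicted for a level, centred plate, so the coupon is level and centred in the fingers. I'll carry it over now with its underside at about 0.16 m.

Request:
{"op": "arm_command", "data": {"deltas": [[[0.2, 1, 0, 0, 0, 0.5], [0.4, 2, 0, 0, 0, 1], [0.55, 3, 0, 0, 0, 1.4], [0.64, 3.5, 0, 0, 0, 1.65], [0.64, 3.5, 0, 0, 0, 1.65], [0.64, 3.5, 0, 0, 0, 1.65], [0.64, 3.5, 0, 0, 0, 1.65], [0.64, 3.5, 0, 0, 0, 1.65], [0.64, 3.5, 0, 0, 0, 1.65], [0.64, 3.5, 0, 0, 0, 1.65], [0.64, 3.5, 0, 0, 0, 1.65], [0.64, 3.5, 0, 0, 0, 1.65]]]}}

```text
t: 10.95
tool_pos: [0.6041, 0.0308, 0.1635]
orientation: [-2.126, -2.311, 0.002]
force: [0.2, -0.9, -1.4]
opening: 0.0584
gripper_force: 30.0
```

Request:
{"op": "arm_command", "data": {"deltas": [[[0.64, 3.5, 0, 0, 0, 1.65], [0.55, 3, 0, 0, 0, 1.4], [0.45, 2.5, 0, 0, 0, 1.2], [0.3, 1.6, 0, 0, 0, 0.8], [0.15, 1, 0, 0, 0, 0.4], [0, 0, -1, 0, 0, 0], [0, 0, -2, 0, 0, 0], [0, 0, -1, 0, 0, 0], [0, 0, 0, 0, 0, 0], [0, 0, 0, 0, 0, 0]]]}}

```text
t: 11.78
tool_pos: [0.6249, 0.1429, 0.1232]
orientation: [-2.018, -2.405, 0.004]
force: [0.0, -0.5, -1.2]
opening: 0.0589
gripper_force: 30.0
```

```bash
python3 - <<'E'
from lev import *
st=monitor.read_state();print(st["tool_pos"],st["orientation"],st["opening"],st["gripper_force"],st["force"],st["wrist_torque"])
W=cam("wrist"); w=eyes.read_camera("wrist"); cv2.imwrite("pics/w5.png",w)
P=model(); print([proj(W,p).round(1).tolist() for p in P])
a=np.radians(10.1); X=np.array([np.cos(a),np.sin(a),0]);Y=np.array([-X[1],X[0],0]); N=np.array([.6258,.1446,0])
for i,j,z,n in [(-.07,.06,.06,"screw"),(.07,.06,.06,"screw"),(-.0325,.048,.071,"angle"),(.0325,.048,.071,"angle")]: print(n,proj(W,N+i*X+j*Y+[0,0,z]).round(1))
g=cv2.cvtColor(w,cv2.COLOR_BGR2GRAY).astype(int)
r=[int(np.argmax(abs(np.diff(g[150:260,c])))+150) for c in range(255,390,15)];print(r)
cv2.imwrite("pics/w5c.png",cv2.resize(w[40:340,120:520],(800,600),interpolation=cv2.INTER_CUBIC))
E
```

```text
[0.62485994 0.14288384 0.12320871] [-2.01820433 -2.4051674   0.00386304] 0.05893521743735968 29.994498789310455 [ 0.04048497 -0.5259824  -1.22707138] [-0.09308319  0.06183057 -0.00440594]
[[245.8, 198.5], [400.9, 198.7], [390.2, 403.8], [255.4, 403.6]]
screw [191.5 149.4]
screw [455.  149.3]
angle [259.5 173.6]
angle [387.1 173.5]
[194, 165, 181, 197, 204, 159, 166, 181, 166]
```

View pics/w5c.png

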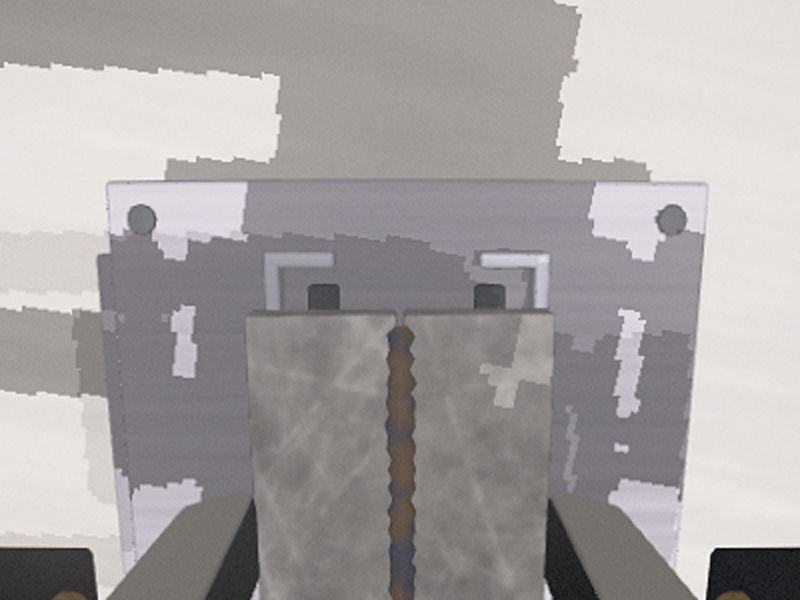

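The crop shows the coupon level and square over the nest, with the bead at about (400,450) in crop pixels. The deck screws at (141,220) and (671,219) are within 1 px of prediction, so I'll descend slowly.

Request:
{"op": "arm_command", "data": {"deltas": [[[0.05, 0.1, -0.5, 0, 0, 0], [0, 0, -0.8, 0, 0, 0], [0, 0, -0.8, 0, 0, 0], [0, 0, -0.6, 0, 0, 0], [0, 0, -0.3, 0, 0, 0], [0, 0, 0, 0, 0, 0], [0, 0, 0, 0, 0, 0], [0, 0, 0, 0, 0, 0], [0, 0, 0, 0, 0, 0]]]}}

```text
t: 12.58
tool_pos: [0.6268, 0.1453, 0.0952]
orientation: [2.017, 2.408, 0.001]
force: [0.1, -1.0, -2.1]
opening: 0.0587
gripper_force: 30.0
```

```bash
python3 - <<'E'
from lev import *
st=monitor.read_state();print(st["tool_pos"],st["orientation"],st["force"])
W=cam("wrist"); w=eyes.read_camera("wrist"); cv2.imwrite("pics/w6.png",w)
print([proj(W,p).round(1).tolist() for p in model()])
a=np.radians(10.1); X=np.array([np.cos(a),np.sin(a),0]);Y=np.array([-X[1],X[0],0]); N=np.array([.6258,.1446,0])
g=cv2.cvtColor(w,cv2.COLOR_BGR2GRAY); hsv=cv2.cvtColor(w,cv2.COLOR_BGR2HSV)
for s in(-1,1):
    p=proj(W,N+s*.07*X+.06*Y+[0,0,.06]); u,v=p.astype(int); b=g[v-14:v+15,u-14:u+15].astype(float); m=np.clip(np.median(b)-15-b,0,None); yy,xx=np.indices(b.shape)
    print("screw pred",p.round(1),"seen",((m*xx).sum()/m.sum()+u-14).round(1),((m*yy).sum()/m.sum()+v-14).round(1))
d=np.diff(g.astype(int),axis=0)
print("far edge rise rows",[int(np.argmax(d[185:212,c])+185) for c in range(255,390,12)])
for r in (240,260,280):
    row=w[r].astype(int); br=row[:,2]-row[:,0]; k=np.arange(300,345)[br[300:345]>12]; dd=abs(np.diff(g[r].astype(int)))
    print(r,"bead",k.mean() if len(k) else None,"L",int(np.argmax(dd[232:260])+232),"R",int(np.argmax(dd[380:412])+380))
E
```

```text
[0.62676693 0.14534881 0.09519435] [2.01706770e+00 2.40785124e+00 8.99546001e-04] [ 0.07977269 -0.96192034 -2.0730292 ]
[[243.9, 198.3], [397.7, 198.5], [387.5, 402.0], [253.6, 402.0]]
screw pred [169.1 156. ] seen 167.0 158.5
screw pred [467.4 156.2] seen 468.3 158.1
far edge rise rows [197, 197, 194, 197, 197, 197, 197, 197, 197, 196, 199, 196]
240 bead 318.5 L 244 R 396
260 bead 325.0 L 244 R 394
280 bead 321.0 L 246 R 393
```

Request:
{"op": "arm_command", "data": {"deltas": [[[-0.1, -0.15, -0.4, 0, 0, 0], [0, 0, -0.4, 0, 0, 0], [0, 0, -0.3, 0, 0, 0], [0, 0, -0.2, 0, 0, 0], [0, 0, -0.1, 0, 0, 0], [0, 0, 0, 0, 0, 0], [0, 0, 0, 0, 0, 0], [0, 0, 0, 0, 0, 0], [0, 0, 0, 0, 0, 0], [0, 0, 0, 0, 0, 0]]]}}

```text
t: 13.47
tool_pos: [0.6256, 0.1438, 0.081]
orientation: [2.017, 2.408, 0.0]
force: [0.2, -0.4, -1.8]
opening: 0.0586
gripper_force: 30.0
```

```bash
python3 - <<'E'
from lev import *
for _ in range(2):
    st=monitor.read_state();print(st["tool_pos"],st["orientation"],st["force"],st["gripper_force"],abs(st["dq"]).max())
    W=cam("wrist"); w=eyes.read_camera("wrist")
print([proj(W,p).round(1).tolist() for p in model()])
g=cv2.cvtColor(w,cv2.COLOR_BGR2GRAY).astype(int); d=np.diff(g,axis=0)
print([int(np.argmax(d[185:212,c])+185) for c in range(255,390,12)])
for r in (250,260,270): dd=abs(np.diff(g[r])); print("L",int(np.argmax(dd[232:260])+232),"R",int(np.argmax(dd[380:412])+380))
# tin, bin and magnet unchanged? compare top pictures
a=cv2.imread("pics/top0.png");b=eyes.read_camera("top")
for n,(x,y,s) in dict(tin=(291,271,14),bin=(290,228,14),mag=(365,211,14)).items():
    t=a[y-s:y+s,x-s:x+s]; R=cv2.matchTemplate(b[y-s-8:y+s+8,x-s-8:x+s+8],t,cv2.TM_CCOEFF_NORMED); print(n,cv2.minMaxLoc(R)[1:4:2])
E
```

```text
[0.62559502 0.14384366 0.08095029] [2.01728195e+00 2.40800542e+00 4.66647095e-04] [ 0.1620499  -0.35972323 -1.81356109] 29.994598031044006 0.001874917460491573
[0.62556328 0.14380315 0.08088453] [2.01735410e+00 2.40801997e+00 3.52351606e-04] [ 0.69416774 -0.39884147 -1.54678738] 29.99449610710144 0.0020193393373728677
[[244.0, 198.4], [397.7, 198.5], [387.5, 402.0], [253.7, 402.0]]
[197, 197, 197, 197, 197, 197, 197, 197, 197, 196, 196, 196]
L 233 R 394
L 244 R 394
L 252 R 407
tin (0.9942604899406433, (8, 8))
bin (0.9972593188285828, (8, 8))
mag (0.9832764863967896, (8, 8))
```

The arm is still, the coupon is level and centred about 11 mm above the rails, and the tin, bin and magnet haven't moved. Handing in.

```bash
python3 -c "
from plant import ticket
print(ticket.close_job())"
```

```text
the job is handed in; nothing more can be done
None
```

The job is handed in: the drawer is home, and the gripper is still holding the coupon level, square and centred about 11 mm above the nest rails by my measurements; the hand-in gave no verdict.

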